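# Load the edging-tape roll and hold it down against the sprung disc for the retaining clip

## Task

Fit the small roll of brown edging tape over the upright spindle of the tape dispenser and press it down squarely against the sprung disc, gently enough that the disc never hits its bottom stop. Keep it pressed with a steady push of about 11 newtons (the disc goes down about 8 mm, a little under half its travel, which bares the groove near the spindle's top) so that I can slip the retaining clip into the groove. Finish while still holding it like that, do not let go, and leave the other things on the bench where they are.

Things in the scene. Friction and masses are not known exactly. Their poses are not given: they have to be found in the camera images.
- tape_roll: Small roll of brown paper edging tape on a pale cardboard core, standing on end on the bench: a stiff tube 62 mm outside diameter, 50 mm tall, with a 30 mm bore straight through. 0.13 to 0.25 kg. Origin: centre of its underside, on the bore's axis; z up along the axis (it stays this way up). It is narrower and taller than the other roll.
- dispenser: Tape dispenser fixed to the bench: grey base plate 12 mm thick, x -60 to 130, y -55 to 55 mm, with an upright spindle 26 mm in diameter, top 102 mm above the bench (last 10 mm taper to 14 mm). Clip groove round it, 86.5 to 89.5 mm up. Tear bar 40 mm high across the plate at x = 118 mm; the clip lying on the plate stays there. Origin: spindle axis at bench height; x to the tear bar, z up.
- pressure_disc: Steel disc, diameter 76, 5 mm thick, round the spindle's foot on a spring; slides only vertically. Origin: centre of its top face, 40 mm above the bench when free. Travel 18 mm down to its stop. It stays up below 3 N of push (roll weight included), then sinks 1 mm per N: 7 N 4 mm, 11 N 8 mm, 15 N 12 mm. Top of a roll seated on it: 90 mm above the bench free, 82 mm with the disc 8 mm down.
- wide_roll: Bystander: wide, low roll of pale masking tape, 100 mm outside, 76 mm inside, 25 mm tall. Origin: centre of its underside.
- moulding_corner: Bystander: L-shaped corner sample of dark wooden picture-frame moulding, legs 90 mm long and 28 mm wide, 20 mm tall. Origin: centre of its 90 x 90 mm outline, at the underside; legs along its -y and -x sides.
- glue_bottle: Bystander: white glue bottle with an orange cap, 54 mm in diameter, 140 mm tall. Origin: centre of its underside.
Mind the look-alikes: they are no part of the job. Of the things shaped like the tape_roll, the brown one is meant. Of the things like the dispenser, leave any that is orange; of the rest the larger one is meant.

How it is judged:
By the outcome, as a careful person would: the job done as asked, in the order asked, and still so for the second after the job is handed in, while the arm keeps its last pose, push and grip.
It also fails if it takes over 40 s, if anything falls off the work surface, if the arm or the gripper's body presses on something with over 40 N, if the wrist force passes 120 N, or if a joint passes its speed limit or range.

## Robot

A 6-joint arm with a two-finger parallel gripper is mounted at the origin on the work surface. World frame = base frame: x ahead of the robot, y to its left, z up, the work surface at z = 0. Lengths are in m, angles in degrees, forces in N, time in s.
With the tool pointing down it reaches from about 0.4 to 0.825 m from the base axis. Payload 7 kg.
Tool frame: the origin (TCP) lies at the very end of the fingers, on their centre line; the grasp point (between the pads) lies 19 mm behind it; z points along the fingers, y is the line along which they close (so a half turn about z gives the same grasp; the last joint's range is limited). The gripper opens to 88 mm and grips with 3 to 60 N. Pads are 19 mm wide; open, the fingers measure 130 mm over their backs; the gripper's body (78 mm by 193 mm) begins 47 mm behind the grasp point.
Start: joints at [-58.436, 20.546, 0.682, 0, -70.136, -16.507], TCP at [0.175, -0.652, 0.227] pointing down, gripper open.
Joint ranges: [-176.03, 176.03], [-82.01, 121.73], [-58.28, 71.71], [-173.87, 95.51], [-174.79, -0.11], [-173.66, 173.66]. Speed limits (degrees/s): [136.94, 136.94, 172.46, 180, 180, 180].

## Interface

Orientations are given as [roll, pitch, yaw] about the fixed x, y, z axes, in that order (R = Rz(yaw) Ry(pitch) Rx(roll)).
In Python, from plant import get_obs, snapshot, camera_params, close_job, boxes_of, cut_out, landmark_of gives the robot as it stands.
- The arm moves only by the shell command python3 -m inch 'ROWS' [OPENING]. ROWS is text: rows parted by semicolons, each of 6 numbers parted by spaces: the shift along the tool's x, y, z in units of 30 cm (1.0 is 30 cm), then the turn, a rotation vector about the tool's x, y, z in units of pi rad (1.0 is pi rad). A call has 1 to 10 rows; each row is the pose to reach, as a shift and turn from the pose commanded when the call began, along the tool's axes at that moment, turning the shorter way round; what a row does not reach only later rows make up. A row lasts 1/12 s, in which the tool goes at most 41.7 mm and 7.16 degrees, less where a joint would pass 70% of its speed; a pose out of reach is approached as far as the arm can. A call with a number of a shift or a turn outside -1 to 1 is refused whole. A call with a gripper value outside its range is refused whole. OPENING is the closure, from -1 (fully open) to 1 (shut), set as the call begins (- or left out, the last holds). The fingers move at their own pace and stop on an object; the grip force is fixed at half the most. Time passes only in rows, so rows that repeat a pose let the fingers close. It gives the time, the measured TCP pose, the force, the opening and the grip force at its end, in the units of the state.
- get_obs(): the state, without advancing time (a new reading comes with each control period).
- snapshot(name): name is "side" or "top"; returns the picture (384x512x3 uint8, red, green, blue); there is no depth.
- camera_params(name): a dict with "mtx" (3x3 intrinsics, pixels), "rvec" (rotation vector, rad) and "tvec" (3), from world to camera coordinates, as OpenCV has them. Camera axes: x right, y down, z forward; pixel columns grow to the right and rows downward; lengths in m; the calibration is good to about 2 mm. A picture is of the moment at which its call begins. camera_params takes no time and is no camera call.
- close_job(): hands the job in; it is judged then, once.
Trained networks look in the newest picture that a camera, given by its name, has taken for a name from the list of things; names that differ only in an ending like _2 or _b are one class to them, and where a whole thing is asked for, a point or a joint stands for the part that bears it (a point fixed in the world has none). Each returns a list of dicts, best first, with "p" (0 to 1); they miss things now and then, are a little off and sometimes report something else, mostly with a low value. They report only what shows in the picture. A call takes as long as a camera call. They do not tell look-alikes from the thing itself.
- boxes_of(camera, thing): "rect" ([left, top, width, height] in pixels, round what is visible of it).
- cut_out(camera, thing): "pixels" (384x512 bool, what is visible of it) and "rect" ([left, top, width, height] in pixels, round what is visible of it).
- landmark_of(camera, thing): "uv" ([column, row] in pixels: a listed point, or the origin of a listed thing).
The state is a dict: "clock": time; "joint_pos": joint angles; "qvel": joint speeds; "tau": joint torques, N m; "tool_pos": TCP position; "orientation": TCP orientation; "force": force on the tool from outside, world axes, zero at the start; "moment": the same for the moment, N m; "opening": finger opening in m; "gripper_force": force on a finger pad.
Only numpy, scipy, OpenCV 4.12 (cv2) and the standard library are available. Lean on these libraries where they do the work, as an engineer would, in place of code of your own. Each camera call takes 0.05 s, during which the arm holds its last target. There are 200 camera calls.

## Working session

There is one attempt and no reset: what is moved stays moved. The work goes in short steps, Python scripts to look and compute and a shell command to move; the robot and the scene stay as the last step left them, time stands still between calls to the robot, and variables do not carry over. Pictures are saved under pics/ and viewed, at most 10 in all, crops included, and the job is handed in when it is done.

```bash
mkdir -p pics; python3 - <<'E'
from plant import *
import cv2,numpy as np
for c in("top","side"):
    im=snapshot(c); cv2.imwrite(f"pics/{c}0.png",im[:,:,::-1])
    for t in("tape_roll","dispenser","pressure_disc"):
        print(c,t,[(np.round(d["uv"]).tolist(),round(d["p"],2)) for d in landmark_of(c,t)],[(np.round(d["rect"]).tolist(),round(d["p"],2)) for d in boxes_of(c,t)])
    p=camera_params(c);R=cv2.Rodrigues(np.array(p["rvec"],float))[0];print((-R.T@np.ravel(p["tvec"])).round(3),np.round(p["mtx"],1).tolist())
print(get_obs())
E
```

```text
top tape_roll [([233.0, 228.0], 0.61)] [([266.0, 210.0, 26.0, 28.0], 0.96), ([249.0, 248.0, 24.0, 23.0], 0.89)]
top dispenser [([370.0, 298.0], 0.97), ([333.0, 94.0], 0.96), ([381.0, 197.0], 0.92)] [([304.0, 42.0, 56.0, 75.0], 0.88), ([345.0, 255.0, 46.0, 66.0], 0.74), ([340.0, 147.0, 68.0, 78.0], 0.57)]
top pressure_disc [([384.0, 197.0], 0.74), ([338.0, 84.0], 0.7), ([374.0, 295.0], 0.69)] [([324.0, 73.0, 27.0, 27.0], 0.95), ([362.0, 284.0, 26.0, 27.0], 0.92), ([368.0, 183.0, 34.0, 28.0], 0.63)]
[0.345 0.065 1.054] [[428.8, 0.0, 258.9], [0.0, 428.8, 192.6], [0.0, 0.0, 1.0]]
side tape_roll [([289.0, 197.0], 0.93), ([319.0, 208.0], 0.92)] [([280.0, 181.0, 22.0, 24.0], 0.97), ([306.0, 194.0, 21.0, 23.0], 0.8), ([275.0, 200.0, 21.0, 26.0], 0.55)]
side dispenser [([279.0, 155.0], 0.9), ([202.0, 161.0], 0.83), ([346.0, 165.0], 0.7), ([251.0, 279.0], 0.3)] [([245.0, 128.0, 55.0, 34.0], 0.71), ([161.0, 137.0, 52.0, 31.0], 0.66), ([239.0, 254.0, 38.0, 44.0], 0.65), ([318.0, 149.0, 44.0, 25.0], 0.62)]
side pressure_disc [([194.0, 153.0], 0.66), ([279.0, 140.0], 0.49), ([346.0, 160.0], 0.47)]
[... 165 characters left out ...]
90.5], [0.0, 0.0, 1.0]]
{'clock': 0.7, 'joint_pos': array([-5.84367796e+01,  2.05448204e+01,  6.78821034e-01, -2.05922462e-03,
       -7.01347722e+01, -1.65073650e+01]), 'qvel': array([-0.04774963, -0.06086337,  0.04316171, -0.01433678,  0.00809002,
       -0.1239222 ]), 'tau': array([ 9.73939714e-04, -5.82163882e+01,  2.93250614e+01,  7.00109661e+00,
        1.26188862e-02, -1.13732264e-05]), 'tool_pos': array([ 0.17531788, -0.65178385,  0.22654827]), 'orientation': array([ 1.79998710e+02,  1.63762030e-03, -1.64944844e+02]), 'force': array([ 0.18564346, -1.01064977,  0.09809248]), 'moment': array([ 0.03683037, -0.03000934, -0.01675098]), 'gripper_force': 0.0, 'opening': 0.08783604808933089}
```

View pics/top0.png

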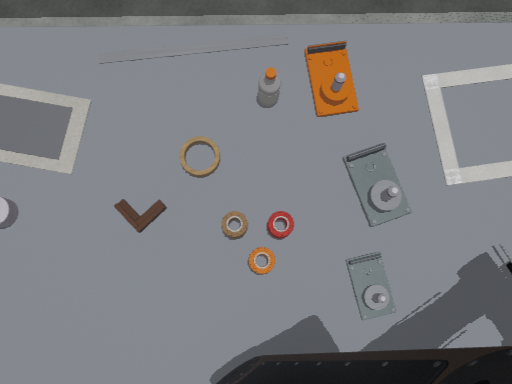

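View pics/side0.png

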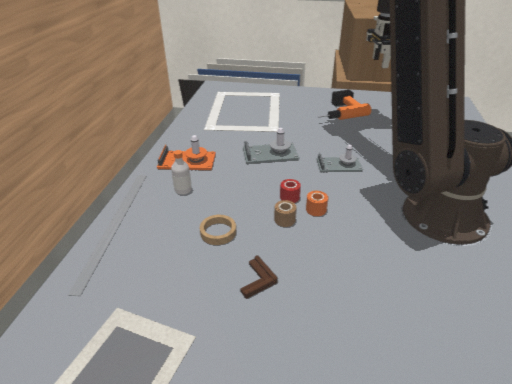

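The brown roll shows in top at about (234,224) and in side at (285,213). The larger grey dispenser is in top around (378,186) with its spindle tip near (393,191), and in side at (271,152). Next I'll zoom in on both for accuracy.

```bash
cat > h.py <<'E'
from plant import *
import cv2,numpy as np
def cam(c):
    p=camera_params(c);R=cv2.Rodrigues(np.array(p["rvec"],float))[0];return np.array(p["mtx"],float),R,np.ravel(p["tvec"])
def onz(c,uv,z):
    K,R,t=cam(c);o=-R.T@t;d=R.T@np.linalg.solve(K,[uv[0],uv[1],1.]);return o+d*(z-o[2])/d[2]
def proj(c,P):
    K,R,t=cam(c);q=K@(R@np.asarray(P,float)+t);return q[:2]/q[2]
E
python3 - <<'E'
from h import *
for c in("top","side"):
    im=snapshot(c)
    for t in("tape_roll","pressure_disc","dispenser"):
        for d in cut_out(c,t):
            m=d["pixels"]; col=im[m].mean(0).round()
            ys,xs=np.nonzero(m); print(c,t,round(d["p"],2),np.round(d["rect"],1).tolist(),col,m.sum(),(xs.mean().round(1),ys.mean().round(1)))
a=snapshot("top")[:,:,::-1];b=snapshot("side")[:,:,::-1]
z=lambda i,x,y:cv2.resize(i[y:y+50,x:x+66],(396,300),interpolation=cv2.INTER_CUBIC)
cv2.imwrite("pics/z.png",np.vstack([np.hstack([z(a,205,200),z(a,350,165)]),np.hstack([z(b,255,190),z(b,240,120)])]))
E
```

```text
top tape_roll 0.93 [218.4, 212.0, 31.9, 27.6] [133. 114.  95.] 509 (np.float64(234.0), np.float64(224.4))
top tape_roll 0.81 [246.2, 246.8, 27.3, 26.1] [176. 120.  73.] 461 (np.float64(261.4), np.float64(259.8))
top tape_roll 0.57 [265.2, 211.6, 29.6, 29.8] [152.  76.  74.] 493 (np.float64(279.8), np.float64(223.9))
top pressure_disc 0.97 [362.8, 283.0, 25.1, 28.7] [140. 142. 147.] 360 (np.float64(374.9), np.float64(296.7))
top pressure_disc 0.88 [369.3, 181.8, 32.2, 30.1] [136. 138. 143.] 570 (np.float64(384.1), np.float64(195.2))
top pressure_disc 0.67 [322.1, 71.4, 30.3, 28.2] [181. 103.  31.] 509 (np.float64(334.9), np.float64(88.4))
top dispenser 0.82 [345.0, 255.0, 47.5, 65.4] [118. 125. 128.] 2185 (np.float64(370.0), np.float64(285.7))
top dispenser 0.79 [303.5, 40.6, 54.2, 75.3] [165.  99.  40.] 2996 (np.float64(330.5), np.float64(78.7))
top dispenser 0.57 [341.0, 143.4, 66.8, 81.8] [113. 120. 122.] 3302 (np.float64(376.2), np.float64(184.4))
side tape_roll 0.97 [277.6, 179.2, 22.3, 23.3] [136.  66.  64.] 366 (np.float64(290.5), np.float64(189.8))
side tape_roll 0.74 [307.8, 
[... 247 characters left out ...]
 150.] 130 (np.float64(280.3), np.float64(145.5))
side pressure_disc 0.67 [185.3, 149.6, 18.7, 9.3] [209. 116.  69.] 144 (np.float64(195.1), np.float64(153.5))
side pressure_disc 0.66 [171.7, 150.7, 21.5, 44.1] [148. 135. 128.] 654 (np.float64(180.9), np.float64(173.9))
side pressure_disc 0.42 [340.7, 156.8, 19.8, 8.9] [146. 147. 150.] 87 (np.float64(346.9), np.float64(158.5))
side dispenser 0.98 [161.1, 137.2, 53.1, 32.8] [171. 108.  77.] 988 (np.float64(188.7), np.float64(157.0))
side dispenser 0.89 [318.5, 146.3, 44.6, 27.5] [119. 124. 125.] 714 (np.float64(340.2), np.float64(162.5))
side dispenser 0.6 [242.2, 125.7, 61.3, 39.2] [122. 126. 127.] 1189 (np.float64(270.6), np.float64(150.7))
```

View pics/z.png

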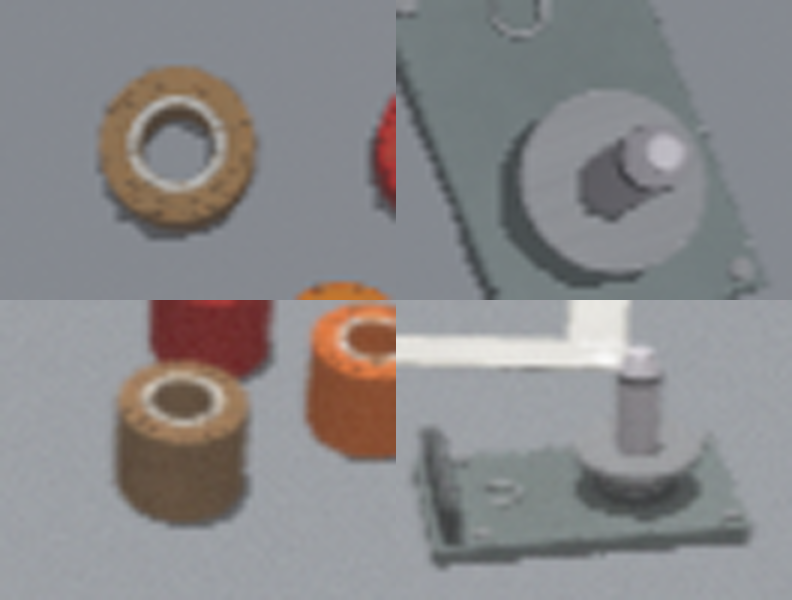

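The zoom shows the roll's white bore ring centred in top at (233.8,223.5) and in side at (284.8,206.3). The disc is centred in top at (385.8,194.6), and the spindle tip is at (394.3,190.2) in top and (280.2,128.2) in side.

```bash
python3 - <<'E'
from h import *
print("roll",onz("top",(233.8,223.5),.05),onz("side",(284.8,206.3),.05))
print("disc",onz("top",(385.75,194.6),.04),"tip",onz("top",(394.3,190.2),.102),onz("side",(280.2,128.2),.102))
print("bystanders", onz("top",(281,224),.05),onz("top",(262,260),.05),onz("top",(269,90),.07),onz("top",(340,77),.1))
print("dir tear", onz("top",(367,153),.05),"rod",onz("top",(100,57),0),onz("top",(288,42),0))
o=get_obs();print(o["tool_pos"],o["orientation"])
E
```

```text
roll [0.45477551 0.09810053 0.05      ] [0.45545447 0.10016949 0.05      ]
disc [ 0.51795364 -0.26947025  0.04      ] tip [ 0.51712017 -0.26941208  0.102     ] [ 0.51781701 -0.26726608  0.102     ]
bystanders [ 0.45117262 -0.01271591  0.05      ] [0.36862032 0.03410787 0.05      ] [0.77752948 0.00712493 0.07      ] [ 0.79489965 -0.16182345  0.1       ]
dir tear [ 0.61991538 -0.22820261  0.05      ] rod [0.90681229 0.44477442 0.        ] [ 0.94395511 -0.05171108  0.        ]
[ 0.17530906 -0.65182783  0.22657552] [-1.79999164e+02 -1.39631315e-03 -1.64944955e+02]
```

```bash
cat >> h.py <<'E'
def go(x,y,z,yaw=None,frm=None):
    o=get_obs();p=np.array(frm if frm else o["tool_pos"]);psi=np.radians(o["orientation"][2]);c,s=np.cos(psi),np.sin(psi)
    d=np.array([x,y,z])-p
    dy=0 if yaw is None else (yaw-o["orientation"][2]+180)%360-180
    print("shift",(np.array([c*d[0]+s*d[1],s*d[0]-c*d[1],-d[2]])/.3).round(4),"rotz",round(-dy/180,4),"rows",np.linalg.norm(d)/.0417,abs(dy)/7.16)
def st():
    o=get_obs();print(round(o["clock"],2),o["tool_pos"].round(4),o["orientation"].round(2),"F",o["force"].round(2),"M",o["moment"].round(2),"op",round(o["opening"],4),"g",round(o["gripper_force"],1))
E
python3 -c "
from h import *
go(.42,-.4,.23,-140)"
```

```text
shift [-1.0057  0.5988 -0.0114] rotz -0.1386 rows 8.420737566045286 3.483932244325007
```

```bash
r="";python3 -m inch '-1 .6 -.01 0 0 -.14;-1 .6 -.01 0 0 -.14;-1 .6 -.01 0 0 -.14;-1 .6 -.01 0 0 -.14;-1 .6 -.01 0 0 -.14;-1 .6 -.01 0 0 -.14;-1 .6 -.01 0 0 -.14;-1 .6 -.01 0 0 -.14;-1 .6 -.01 0 0 -.14;-1 .6 -.01 0 0 -.14' -1
python3 -c "
from h import *
go(.5,-.1,.23,-117)"
```

```text
clock: 2.03
tool_pos: [0.421, -0.3975, 0.2299]
orientation: [-180.0, 0.0, -139.5]
force: [0.0, -0.1, 0.4]
opening: 0.0877
gripper_force: 0.0
shift [-8.443e-01  5.832e-01 -3.000e-04] rotz -0.1251 rows 7.382314036912626 3.1443315552283493
```

```bash
python3 -m inch '-.84 .58 0 0 0 -.125;-.84 .58 0 0 0 -.125;-.84 .58 0 0 0 -.125;-.84 .58 0 0 0 -.125;-.84 .58 0 0 0 -.125;-.84 .58 0 0 0 -.125;-.84 .58 0 0 0 -.125;-.84 .58 0 0 0 -.125'
python3 -c "
from h import *
go(.455,.0988,.15)"
```

```text
clock: 2.7
tool_pos: [0.4991, -0.101, 0.23]
orientation: [-179.9, 0.1, -117.1]
force: [-0.5, -0.8, -0.5]
opening: 0.0876
gripper_force: 0.0
shift [-0.5259  0.4345  0.2666] rotz 0.0 rows 5.2690306995253575 0.0
```

```bash
python3 -m inch '-.526 .4345 .13 0 0 0;-.526 .4345 .13 0 0 0;-.526 .4345 .2666 0 0 0;-.526 .4345 .2666 0 0 0;-.526 .4345 .2666 0 0 0;-.526 .4345 .2666 0 0 0;-.526 .4345 .2666 0 0 0;-.526 .4345 .2666 0 0 0;-.526 .4345 .2666 0 0 0'
python3 - <<'E'
from h import *
st();go(.455,.0988,.017,-117)
a=snapshot("top")[:,:,::-1];b=snapshot("side")[:,:,::-1]
z=lambda i,x,y:cv2.resize(i[y:y+100,x:x+100],(400,400),interpolation=cv2.INTER_CUBIC)
cv2.imwrite("pics/g.png",np.hstack([z(a,185,170),z(b,230,140)]))
E
```

```text
clock: 3.45
tool_pos: [0.4549, 0.0951, 0.15]
orientation: [-180.0, 0.0, -117.2]
force: [1.1, -0.2, 0.8]
opening: 0.0874
gripper_force: 0.0
3.45 [0.4549 0.0951 0.15  ] [-1.7997e+02  2.0000e-02 -1.1724e+02] F [ 1.09 -0.15  0.81] M [ 0.01 -0.02  0.03] op 0.0874 g 0.0
shift [-0.011   0.0052  0.4435] rotz -0.0013 rows 3.191707245679592 0.033878851735372584
```

View pics/g.png

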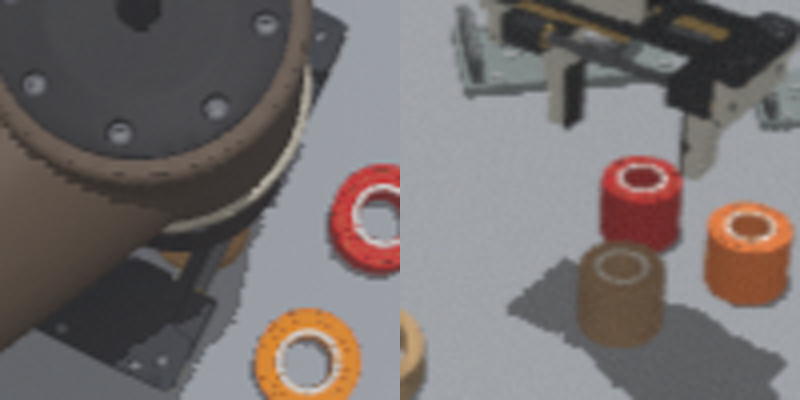

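The gripper is above the roll with fingers straddling it, and both neighbouring rolls are clear of them.

```bash
python3 -m inch '-.011 .005 .2 0 0 0;-.011 .005 .2 0 0 0;-.011 .005 .3 0 0 0;-.011 .005 .38 0 0 0;-.011 .005 .443 0 0 0;-.011 .005 .443 0 0 0;-.011 .005 .443 0 0 0'
python3 - <<'E'
from h import *
st();go(.455,.0988,.017,-117)
E
```

```text
clock: 4.13
tool_pos: [0.4547, 0.0982, 0.0166]
orientation: [180.0, -0.1, -117.3]
force: [0.1, 0.1, -0.3]
opening: 0.0877
gripper_force: 0.0
4.13 [0.4547 0.0982 0.0166] [ 1.7996e+02 -1.0000e-01 -1.1731e+02] F [ 0.13  0.05 -0.25] M [ 0.04  0.02 -0.02] op 0.0877 g 0.0
shift [-0.0024 -0.     -0.0015] rotz -0.0017 rows 0.01993830897619073 0.043383324055187716
```

Good. Close.

```bash
python3 -m inch '0 0 0 0 0 0;0 0 0 0 0 0;0 0 0 0 0 0;0 0 0 0 0 0;0 0 0 0 0 0;0 0 0 0 0 0;0 0 0 0 0 0;0 0 0 0 0 0' 1
python3 -c "
from h import *
st()"
```

```text
clock: 4.8
tool_pos: [0.4554, 0.0996, 0.0176]
orientation: [-179.9, 0.1, -117.2]
force: [-0.4, -1.5, 8.2]
opening: 0.0623
gripper_force: 30.0
4.8 [0.4554 0.0996 0.0176] [-1.7993e+02  8.0000e-02 -1.1720e+02] F [-0.38 -1.5   8.19] M [-0.38  0.22  0.03] op 0.0623 g 30.0
```

```bash
python3 -m inch '0 0 -.05 0 0 0;0 0 -.15 0 0 0;0 0 -.28 0 0 0;0 0 -.41 0 0 0;0 0 -.5 0 0 0;0 0 -.5 0 0 0;0 0 -.5 0 0 0'
python3 - <<'E'
from h import *
st()
b=snapshot("side")[:,:,::-1]
cv2.imwrite("pics/l.png",cv2.resize(b[110:240,210:370],(640,520),interpolation=cv2.INTER_CUBIC))
for i in range(3): st();snapshot("side")
go(.50,-.10,.17)
E
```

```text
clock: 5.38
tool_pos: [0.4551, 0.0997, 0.1682]
orientation: [-179.9, 0.2, -117.2]
force: [-0.4, -0.4, -2.7]
opening: 0.0622
gripper_force: 30.0
5.38 [0.4551 0.0997 0.1682] [-179.92    0.22 -117.25] F [-0.4  -0.42 -2.71] M [0.03 0.15 0.01] op 0.0622 g 30.0
5.43 [0.4541 0.0991 0.1666] [ 1.7998e+02  5.0000e-02 -1.1726e+02] F [-1.37 -0.03 -3.06] M [-0.01  0.16  0.01] op 0.0618 g 30.0
5.48 [0.4537 0.0988 0.1657] [ 1.7993e+02 -5.0000e-02 -1.1726e+02] F [-0.17  0.21 -2.46] M [ 0.02  0.12 -0.02] op 0.0619 g 30.0
5.53 [0.4535 0.0987 0.1653] [ 1.7990e+02 -1.2000e-01 -1.1726e+02] F [ 1.04  0.05 -2.28] M [0.02 0.1  0.02] op 0.0619 g 30.0
shift [ 0.5179 -0.4406 -0.016 ] rotz 0.0 rows 4.893290587405292 0.0
```

View pics/l.png

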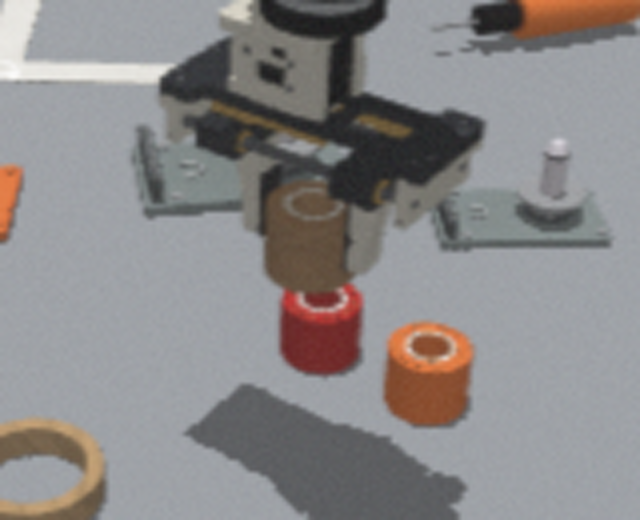

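The roll is lifted upright, its ring at about (288,160) in side.

```bash
python3 -m inch '.52 -.44 -.016 0 0 0;.52 -.44 -.016 0 0 0;.52 -.44 -.016 0 0 0;.52 -.44 -.016 0 0 0;.52 -.44 -.016 0 0 0;.52 -.44 -.016 0 0 0'
python3 - <<'E'
from h import *
print(onz("side",(288.1,160.4),.2006)[:2]-[.4551,.0997])
st();go(.5175,-.269,.17,-117)
E
```

```text
clock: 6.08
tool_pos: [0.5006, -0.1051, 0.1698]
orientation: [179.9, -0.2, -117.5]
force: [0.7, -0.1, -1.9]
opening: 0.0617
gripper_force: 30.0
[-0.00211848  0.00012807]
6.08 [ 0.5006 -0.1051  0.1698] [ 1.7988e+02 -1.7000e-01 -1.1749e+02] F [ 0.71 -0.08 -1.94] M [ 0.17 -0.12 -0.01] op 0.0617 g 30.0
shift [ 0.4586 -0.302  -0.0006] rotz -0.0027 rows 3.950593443585222 0.06783404284052444
```

```bash
python3 -m inch '.459 -.302 0 0 0 -.0027;.459 -.302 0 0 0 -.0027;.459 -.302 0 0 0 -.0027;.459 -.302 0 0 0 -.0027;.459 -.302 0 0 0 -.0027;.459 -.302 0 0 0 -.0027;.459 -.302 0 0 0 -.0027;.459 -.302 0 0 0 -.0027;.459 -.302 0 0 0 -.0027'
python3 - <<'E'
from h import *
F=[]
for i in range(6):
    b=snapshot("side");o=get_obs();F.append(np.r_[o["force"],o["tool_pos"]])
print(np.mean(F,0).round(4))
st();go(.5175,-.269,.125,-117)
cv2.imwrite("pics/s.png",cv2.resize(b[85:165,230:330,::-1],(800,600)[:1]+(640,) if 0 else (750,600),interpolation=cv2.INTER_CUBIC))
E
```

```text
clock: 6.83
tool_pos: [0.5181, -0.2627, 0.1712]
orientation: [180.0, -0.0, -116.7]
force: [0.7, -0.6, -1.9]
opening: 0.0619
gripper_force: 30.0
[-0.0093  0.0689 -1.9012  0.5183 -0.263   0.1717]
7.13 [ 0.5183 -0.2633  0.1717] [-1.7998e+02  1.0000e-02 -1.1670e+02] F [-0.5  -0.44 -1.72] M [ 0.05  0.07 -0.03] op 0.0618 g 30.0
shift [ 0.018  -0.0061  0.1558] rotz 0.0016 rows 1.1292935813130198 0.04147753720798307
```

View pics/s.png

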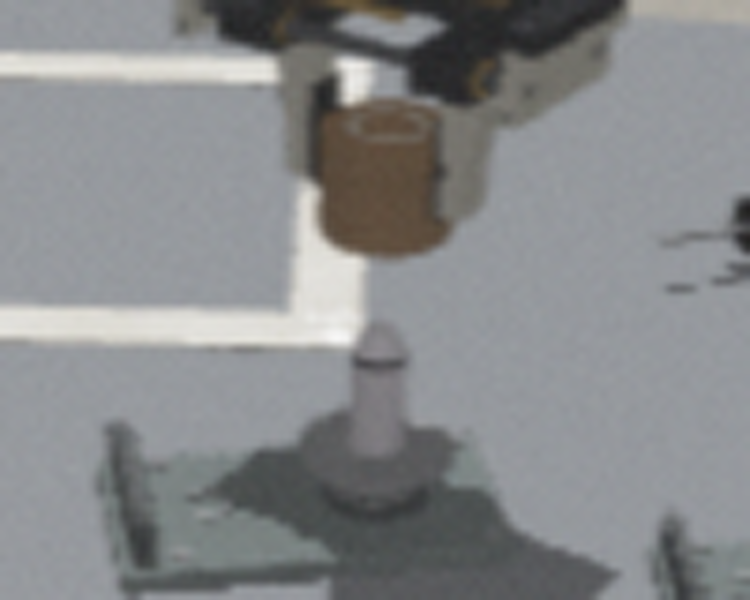

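The roll hangs upright over the spindle, ring centre about (281.4,101.4) and spindle tip about (280.2,128.5). It needs a correction of some 6 mm toward -y.

```bash
python3 - <<'E'
from h import *
print("ring-TCP",onz("side",(281.4,101.4),.2041)[:2]-[.5183,-.2633],"tip",onz("side",(280.2,128.4),.102)[:2])
E
python3 -m inch '.018 -.006 0 0 0 0;.018 -.006 0 0 0 0;.018 -.006 .06 0 0 0;.018 -.006 .12 0 0 0;.018 -.006 .12 0 0 0;.018 -.006 .12 0 0 0;.018 -.006 .12 0 0 0'
python3 - <<'E'
from h import *
for i in range(4):
    a=snapshot("top"); b=snapshot("side")
st();go(.5175,-.269,.125)
K=np.vstack
cv2.imwrite("pics/s2.png",np.hstack([cv2.resize(b[85:165,235:315,::-1],(400,400),interpolation=cv2.INTER_CUBIC),cv2.resize(a[140:240,330:430,::-1],(400,400),interpolation=cv2.INTER_CUBIC)]))
E
```

```text
ring-TCP [-0.00195955  0.00227521] tip [ 0.51762149 -0.26575967]
clock: 7.72
tool_pos: [0.5178, -0.2699, 0.1363]
orientation: [-180.0, -0.0, -116.7]
force: [-0.4, -0.5, -2.5]
opening: 0.062
gripper_force: 30.0
8.12 [ 0.5174 -0.2695  0.1358] [-1.7997e+02  1.0000e-02 -1.1675e+02] F [-0.32 -0.32 -2.07] M [ 0.03  0.03 -0.02] op 0.0624 g 30.0
shift [-0.0016  0.0005  0.0361] rotz 0.0 rows 0.26027850886336074 0.0
```

View pics/s2.png

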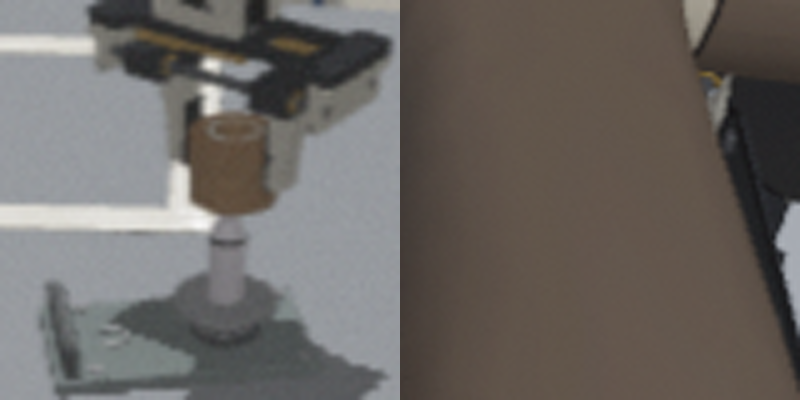

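The roll is directly over the spindle tip. Its ring is at about (281.8,110.4) in side, and the top camera is blocked by the arm.

```bash
python3 - <<'E'
from h import *
z=.1358-.0176+.05
print("ring",onz("side",(281.8,110.4),z),"axis px at z",[proj("side",(.5176,-.2665,h)).round(2) for h in(z,z-.05,.102,.04)])
b=cv2.cvtColor(snapshot("side"),cv2.COLOR_RGB2HSV).astype(int);im=snapshot("side").astype(int)
# brown edges per row; spindle edges per row
for r in range(104,150,3):
    x=im[r,262:302]; br=(x[:,0]-x[:,2]>18); i=np.nonzero(br)[0]+262
    print(r,(i.min(),i.max()) if len(i) else None," ".join(map(str,x[8:30].sum(1)//3)))
E
```

```text
ring [ 0.51480441 -0.26949982  0.1682    ] axis px at z [array([280.87, 110.71]), array([280.39, 124.09]), array([280.23, 128.3 ]), array([279.67, 143.88])]
104 (np.int64(293), np.int64(295)) 115 111 108 99 84 126 193 219 206 168 154 148 151 137 102 52 39 44 45 40 40 40
107 None 115 97 50 41 60 135 204 199 162 129 115 117 115 121 118 88 60 48 48 44 39 44
110 (np.int64(273), np.int64(286)) 111 95 56 65 75 79 96 102 81 80 81 82 82 80 78 83 93 87 84 110 112 114
113 (np.int64(273), np.int64(287)) 115 95 62 69 76 77 73 75 76 80 86 89 93 92 83 78 76 72 81 113 116 116
116 (np.int64(273), np.int64(287)) 112 88 60 72 76 75 77 74 79 77 78 76 77 78 78 74 78 66 62 90 116 113
119 (np.int64(273), np.int64(286)) 218 216 185 94 73 71 75 72 78 77 78 79 77 77 74 74 74 71 86 115 114 112
122 (np.int64(273), np.int64(286)) 222 221 190 95 75 79 78 79 80 80 79 79 77 77 78 78 72 73 87 113 116 116
125 (np.int64(274), np.int64(288)) 221 219 200 143 92 75 73 77 80 78 78 81 80 79 76 78 75 77 74 100 137 152
128 None 219 222 221 225 230 227 219 201 166 122 111 110 116 126 134 148 149 149 152 151 154 152
131 None 165 158 155 160 167 172 169 144 128 135 139 134 129 130 142 150 155 153 152 153 154 154
134 None 154 154 154 156 154 153 142 117 113 102 105 104 109 122 137 153 153 153 153 153 155 155
137 None 155 152 151 154 154 153 142 121 121 124 123 126 124 133 145 151 153 153 154 156 153 154
140 None 155 145 130 115 101 96 101 114 119 122 123 126 122 116 100 117 144 149 150 152 156 155
143 None 101 91 93 91 91 94 102 117 121 123 126 120 121 112 91 88 93 87 90 104 121 132
146 None 81 94 88 90 92 93 92 94 92 94 94 93 88 92 89 91 92 90 90 93 111 129
149 None 77 77 76 73 86 89 90 92 93 93 96 92 89 93 90 87 77 79 82 80 86 88
```

```bash
python3 - <<'E'
from h import *
st();go(.5193,-.269,.1126)
E
```

```text
8.22 [ 0.5174 -0.2695  0.1357] [-179.98    0.   -116.75] F [ 0.12  0.1  -2.23] M [0.07 0.08 0.01] op 0.062 g 30.0
shift [-0.0044 -0.005   0.0769] rotz 0.0 rows 0.5555692178439718 0.0
```

```bash
python3 -m inch '-.0044 -.005 0 0 0 0;-.0044 -.005 .02 0 0 0;-.0044 -.005 .04 0 0 0;-.0044 -.005 .06 0 0 0;-.0044 -.005 .077 0 0 0;-.0044 -.005 .09 0 0 0;-.0044 -.005 .1 0 0 0;-.0044 -.005 .1 0 0 0;-.0044 -.005 .1 0 0 0'
python3 - <<'E'
from h import *
F=[]
for i in range(5):
    b=snapshot("side");o=get_obs();F.append(np.r_[o["force"],o["moment"]])
print(np.mean(F,0).round(2))
st();go(.5193,-.269,.0666)
E
```

```text
clock: 8.97
tool_pos: [0.5192, -0.269, 0.1053]
orientation: [180.0, -0.0, -116.8]
force: [0.9, 0.0, -1.9]
opening: 0.0618
gripper_force: 30.0
[ 0.31 -0.46 -1.58  0.04  0.05  0.01]
9.22 [ 0.5194 -0.269   0.1058] [-1.7997e+02  1.0000e-02 -1.1676e+02] F [ 0.63 -0.48 -1.87] M [ 0.05  0.07 -0.01] op 0.0624 g 30.0
shift [1.000e-04 4.000e-04 1.307e-01] rotz 0.0 rows 0.9400998369073839 0.0
```

```bash
python3 -m inch '0 0 .02 0 0 0;0 0 .04 0 0 0;0 0 .06 0 0 0;0 0 .08 0 0 0;0 0 .1 0 0 0;0 0 .115 0 0 0;0 0 .13 0 0 0;0 0 .14 0 0 0;0 0 .14 0 0 0;0 0 .14 0 0 0'
python3 - <<'E'
from h import *
F=[]
for i in range(8):
    b=snapshot("side");o=get_obs();F.append(np.r_[o["force"],o["moment"]])
print(np.mean(F,0).round(2))
st()
cv2.imwrite("pics/d.png",cv2.resize(b[95:175,240:320,::-1],(600,600),interpolation=cv2.INTER_CUBIC))
E
```

```text
clock: 10.05
tool_pos: [0.5192, -0.269, 0.0633]
orientation: [180.0, -0.0, -116.8]
force: [-0.2, 0.1, -1.7]
opening: 0.0616
gripper_force: 30.0
[-0.16  0.02 -2.23  0.03  0.04  0.01]
10.45 [ 0.5193 -0.269   0.0637] [-1.7998e+02  1.0000e-02 -1.1675e+02] F [-0.29  0.13 -1.9 ] M [-0.02  0.04 -0.  ] op 0.0617 g 30.0
```

View pics/d.png

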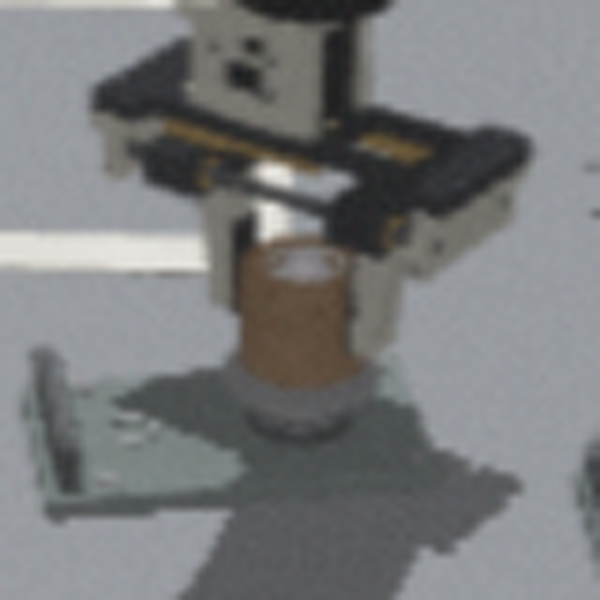

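The roll is threaded over the spindle (spindle visible inside the ring at (300,260) in the crop), just above the disc and with no side force. Now to press in stages.

```bash
python3 -m inch '0 0 .007 0 0 0;0 0 .014 0 0 0;0 0 .02 0 0 0;0 0 .025 0 0 0;0 0 .028 0 0 0;0 0 .03 0 0 0;0 0 .03 0 0 0'
python3 - <<'E'
from h import *
F=[]
for i in range(8):
    b=snapshot("side");o=get_obs();F.append(np.r_[o["force"],o["moment"],o["tool_pos"]])
print(np.mean(F,0).round(4))
st()
E
```

```text
clock: 11.03
tool_pos: [0.5192, -0.269, 0.0547]
orientation: [180.0, -0.0, -116.8]
force: [-2.4, 1.4, 4.1]
opening: 0.0621
gripper_force: 30.0
[-2.6066e+00  1.3892e+00  4.3267e+00  4.4970e-01  8.9120e-01 -1.6000e-03
  5.1920e-01 -2.6900e-01  5.4600e-02]
11.43 [ 0.5192 -0.269   0.0546] [ 180.     -0.   -116.76] F [-2.1   1.5   4.66] M [ 0.43  0.97 -0.04] op 0.0624 g 30.0
```

```bash
python3 -m inch '0 .002 0 0 0 0;0 .003 0 0 0 0;0 .003 0 0 0 0;0 .003 0 0 0 0'
python3 - <<'E'
from h import *
F=[]
for i in range(8):
    b=snapshot("side");o=get_obs();F.append(np.r_[o["force"],o["moment"],o["tool_pos"]])
print(np.mean(F,0).round(4))
E
```

```text
clock: 11.77
tool_pos: [0.5191, -0.2689, 0.0548]
orientation: [-179.9, 0.0, -116.7]
force: [0.9, -2.5, 4.7]
opening: 0.0622
gripper_force: 30.0
[ 1.0259 -3.1151  4.2196 -1.1004 -0.4319 -0.0058  0.5191 -0.2689  0.0548]
```

```bash
python3 -m inch '.001 -.001 .003 0 0 0;.0013 -.0013 .006 0 0 0;.0013 -.0013 .009 0 0 0;.0013 -.0013 .011 0 0 0;.0013 -.0013 .013 0 0 0;.0013 -.0013 .013 0 0 0;.0013 -.0013 .013 0 0 0'
python3 - <<'E'
from h import *
F=[]
for i in range(10):
    b=snapshot("side");o=get_obs();F.append(np.r_[o["force"],o["moment"],o["tool_pos"]])
print(np.mean(F,0).round(4));st()
E
```

```text
clock: 12.75
tool_pos: [0.5191, -0.2689, 0.0509]
orientation: [-180.0, 0.0, -116.7]
force: [0.6, -0.4, 6.8]
opening: 0.062
gripper_force: 30.0
[ 0.895  -0.1376  7.5763 -0.0523 -0.3807 -0.0155  0.5191 -0.2689  0.051 ]
13.25 [ 0.5191 -0.2689  0.051 ] [-1.7995e+02  2.0000e-02 -1.1674e+02] F [ 0.72 -0.15  7.18] M [-0.05 -0.36 -0.04] op 0.0622 g 30.0
```

```bash
python3 -m inch '0 0 .002 0 0 0;0 0 .0035 0 0 0;0 0 .0043 0 0 0;0 0 .0043 0 0 0;0 0 .0043 0 0 0'
python3 - <<'E'
from h import *
F=[]
for i in range(12):
    b=snapshot("side");o=get_obs();F.append(np.r_[o["force"],o["moment"],o["tool_pos"]])
print(np.mean(F,0).round(4),np.std(F,0).round(3));st()
cv2.imwrite("pics/f.png",cv2.resize(b[95:175,240:320,::-1],(600,600),interpolation=cv2.INTER_CUBIC))
E
```

```text
clock: 13.67
tool_pos: [0.5191, -0.2689, 0.0498]
orientation: [-180.0, 0.0, -116.7]
force: [0.6, -0.3, 7.3]
opening: 0.0621
gripper_force: 30.0
[ 0.9312  0.3814  8.7934  0.0426 -0.2426 -0.0094  0.5191 -0.2689  0.0498] [0.656 0.36  0.438 0.029 0.033 0.03  0.    0.    0.   ]
14.27 [ 0.5191 -0.2689  0.0498] [-1.7995e+02  2.0000e-02 -1.1674e+02] F [0.76 0.68 8.94] M [ 0.03 -0.26  0.  ] op 0.0621 g 30.0
```

View pics/f.png

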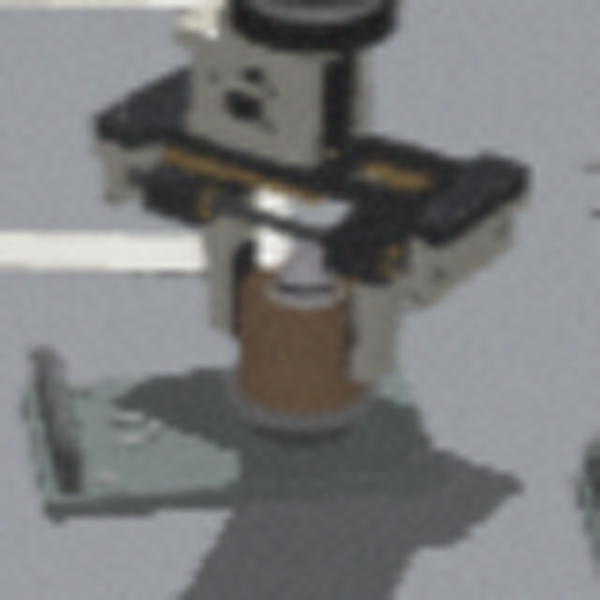

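The groove is bared above the roll (dark ring at (305,288) in the crop). The roll sits square on the disc, and the push is 8.8 + 2.1 ≈ 10.9 N and steady.

```bash
python3 -c "
from plant import *
print(close_job())"
```

```text
the job is handed in; nothing more can be done
None
```

The brown roll is on the larger grey dispenser's spindle, held down squarely with a steady push of about 10.9 N (disc about 8 mm down, never near its stop), the clip groove is showing above it, nothing else on the bench was moved, and the job is handed in with the arm still holding.

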